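Draw the long gouge and hold it ready to carve the boss

TASK

Draw the long gouge (the tallest of the three carving tools) out of the wooden holder and bring it over the carving board as if about to cut: blade down, slanted halfway between upright and level, the blade pointing straight towards the dark fence and the handle leaning back away from the fence, with the cutting edge held still about 3 cm above the middle of the round boss. Finish while still holding it there in the gripper, raised clear of the wood. Never let the gouge touch the carving board, and leave the other tools standing in the holder and the mallet and tin undisturbed.

Things in the scene. Friction and masses are not known exactly. Their poses are not given: they have to be found in the camera images.
- gouge: Tallest of the three tools: long gouge, 185 mm, 90 g, upright in a hole of the holder. Origin at the cutting edge (lower end), +z to the butt. Blade 13 mm wide from 0 to 70 mm (sunk in the hole, 2 to 3 mm of play), 29 mm brass collar from 70 to 78 mm resting on the holder's top, straight round wooden handle 26 mm thick from 78 to 185 mm. Its butt stands 200 mm above the table.
- gouge_tip (a point): Cutting edge of the gouge: its lower end, on the tool's axis (same as the origin of the gouge).
- gouge_butt (a point): Butt of the gouge: centre of the top end of its handle, 185 mm from the cutting edge.
- holder: Fixed wooden tool block 70 x 190 x 85 mm high with three upright holes 18 mm in diameter and 78 mm deep in its top, in a row along its y axis at y = -60, 0 and +60 mm. Origin at the centre of its underside. The three tools stand in the holes in any order.
- board: Fixed carving board 210 x 170 mm. On it a light wood panel 130 x 110 mm, top 42 mm above the table, with a round boss 60 mm wide in its middle. A dark fence 50 mm high crosses the end far from the robot, 65 to 84 mm from the boss's centre. Origin on the table under the boss's centre; +x points to the fence. Board and holder stand either side of the robot's middle line; which is left varies.
- boss (a point): Centre of the top of the round boss on the panel, 48 mm above the table.
- palm_tool: Bystander: short tool with a mushroom-shaped handle 36 mm wide, standing in another hole of the holder, top 139 mm above the table. Origin at its cutting edge, +z up the tool.
- short_tool: Bystander: short slim spindle-shaped tool (handle 22 mm wide over a 29 mm brass collar), standing in another hole of the holder, top 140 mm above the table. Origin at its cutting edge, +z up the tool.
- mallet: Bystander: round dark wooden carver's mallet standing on its head, 80 mm in diameter, 152 mm high. Origin at the centre of its underside.
- wax_tin: Bystander: low round aluminium tin, 60 mm in diameter, 38 mm high. Origin at the centre of its underside.
There are look-alikes about, which are no part of the job. Several things have the shape of the holder; the one meant has the colours described above.

How it is judged (in metres and radians):
On the way:
1. the long gouge is drawn right out of the holder: its edge is above the holder's top and the gripper holds it clear of the holder (height (world z) of gouge_tip above 0.088 m and contact force between gouge and the fingers above 0.5 N and contact force between gouge and holder below 0.1 N), for 0.2 s.
At the end, for the whole second after the job is handed in: Held only by the gripper, at rest: edge within 30 mm of the boss's centre in plan and 10 to 60 mm above its top; axis 29 to 61 deg from vertical, blade down, handle away from the fence, within about 28 deg of the board's x in plan; other tools, mallet, tin within 20 mm of their start, upright (horizontal distance between gouge_tip and boss below 0.03 m and z of gouge_tip in the frame of boss between 0.01 and 0.06 m and angle between gouge's own z axis and vertical between 0.5 and 1.07 rad and angle between the z axis of gouge and the y axis of board, either way round above 1.22 rad and x of gouge_butt in the frame of board below -0.05 m and height (world z) of gouge_butt above 0.12 m and contact force between gouge and the fingers above 0.5 N and contact force between gouge and board below 0.1 N and contact force between gouge and holder below 0.1 N and linear speed of gouge below 0.03 m/s and angular speed of gouge below 0.2 rad/s and contact force between gouge and palm_tool below 0.1 N and contact force between gouge and short_tool below 0.1 N and contact force between gouge and mallet below 0.1 N and contact force between gouge and wax_tin below 0.1 N and distance of each of palm_tool, short_tool, mallet, wax_tin from where it was at the start of the episode below 0.02 m and angle between each of palm_tool, short_tool, mallet, wax_tin's own z axis and vertical below 0.3 rad); the arm keeps its last pose, push and grip.
It fails at once if the gouge touches the carving board (contact force between gouge and board above 0.5 N).
It fails at once if another tool is pulled out or tipped, or the mallet or tin is pushed over or away (distance of any of palm_tool, short_tool, mallet, wax_tin from where it was at the start of the episode above 0.03 m or angle between any of palm_tool, short_tool, mallet, wax_tin's own z axis and vertical above 0.5 rad).
It also fails if it takes over 35 s, if anything falls off the work surface, if the arm or the gripper's body presses on something with over 40 N, if the wrist force passes 120 N, or if a joint passes its speed limit or range.

ROBOT

A 6-joint arm with a two-finger parallel gripper is mounted at the origin on the work surface. World frame = base frame: x ahead of the robot, y to its left, z up, the work surface at z = 0. Lengths are in mm, angles in degrees, forces in N, time in s.
With the tool pointing down it reaches from about 350 to 850 mm from the base axis. Payload 8.1 kg.
Tool frame: the origin (TCP) lies midway between the tips of the shut fingers; the grasp point (between the pads) lies 19 mm behind it; z points along the fingers, y is the line along which they close (so a half turn about z gives the same grasp; the last joint's range is limited). The gripper opens to 85 mm and grips with 20 to 120 N. Pads are 22 mm wide; open, the fingers measure 114 mm over their backs; the gripper's body (76 mm by 85 mm) begins 54 mm behind the grasp point. The pads swing forward as they close: fully open they stand 13 mm farther back than shut.
Start: joints at [71.425, 7.471, 85.268, -0, 87.261, -4.893], TCP at [141.9, 582.984, 231.292] pointing down, gripper open.
Joint ranges: [-169.43, 169.43], [-51.17, 129.36], [1.28, 143.12], [-76.62, 256.62], [0, 156.53], [-152.29, 152.29]. Speed limits (degrees/s): [136.94, 136.94, 159.86, 180, 180, 180].

INTERFACE

Orientations are given as [roll, pitch, yaw] about the fixed x, y, z axes, in that order (R = Rz(yaw) Ry(pitch) Rx(roll)).
In Python, from bench import sensors, optics, r gives the robot as it stands.
- The arm moves only by the tool apply_moves, never from a script. Its argument "targets" is a list of rows, each a list of 7 numbers: the shift along the tool's x, y, z in mm, then the turn, a rotation vector about the tool's x, y, z in rad, then the closure, from 0 (fully open) to 1 (shut). In form: [[x, y, z, wx, wy, wz, claw], ...]. A call has 1 to 20 rows; each row shifts and turns the commanded pose from where the row before left it, along the tool's axes as they then stand; what a row does not reach is not made up. A row lasts 1/8 s, in which the tool goes at most 62.5 mm and 10.7 degrees, less where a joint would pass 70% of its speed; a pose out of reach is approached as far as the arm can. A call is refused whole if a number of a shift passes 62.5 or a number of a turn 0.188, either way. A call with a gripper value outside its range is refused whole. The fingers move at their own pace and stop on an object; "force" is the grip in N (left out, the last holds). Time passes only in rows, so rows that do not move let the fingers close. It gives the time, the measured TCP pose, the force, the opening and the grip force at its end, in the units of the state.
- sensors.sense(): the state, without advancing time (a new reading comes with each control period).
- optics.snapshot(name): name is "scene" or "top" or "wrist"; returns the picture (384x512x3 uint8, red, green, blue); there is no depth.
- optics.get_calibration(name): a dict with "camera_matrix" (3x3 intrinsics, pixels), "pose" (4x4, takes a point from camera to world coordinates). Camera axes: x right, y down, z forward; pixel columns grow to the right and rows downward; lengths in mm; the calibration is good to about 2 mm. A picture is of the moment at which its call begins: read the wrist's pose just before it. get_calibration takes no time and is no camera call; for the wrist camera it gives the pose at the moment of the call.
- r.hand_in(): hands the job in; it is judged then, once.
The state is a dict: "time": time; "joint_pos": joint angles; "qd": joint speeds; "joint_efforts": joint torques, N m; "tool_pos": TCP position; "tcp_rot": TCP orientation; "ft_force": force on the tool from outside, world axes, zero at the start; "wrist_torque": the same for the moment, N m; "finger_gap": finger opening in mm; "grip_force": force on a finger pad.
Only numpy, scipy, OpenCV 4.12 (cv2) and the standard library are available. Lean on these libraries where they do the work, as an engineer would, in place of code of your own. Each camera call takes 0.05 s, during which the arm holds its last target. There are 200 camera calls.

## Working session

There is one attempt and no reset: what is moved stays moved. The work goes in short steps, Python scripts to look and compute and a tool call to move; the robot and the scene stay as the last step left them, time stands still between calls to the robot, and variables do not carry over. Pictures are saved under pics/ and viewed, at most 10 in all, crops included, and the job is handed in when it is done.

Besides the shell and the picture viewer there is one more tool, called after "Request:" by a JSON object that holds its "name" and its "arguments". apply_moves: Moves the arm, as the interface text tells. Its arguments: {"type":"object","properties":{"targets":{"type":"array"},"force":{"type":"number"}},"required":["targets"]}

```bash
mkdir -p pics
python3 - <<'E'
from bench import sensors, optics, r
import cv2,numpy as np
print(sensors.sense())
for n in ["scene","top"]:
    im=optics.snapshot(n); cv2.imwrite(f"pics/{n}0.png",im[...,::-1])
    c=optics.get_calibration(n); print(n,np.round(c["camera_matrix"],1).tolist(),np.round(c["pose"],3).tolist())
E
```

```text
{'time': 0.0, 'joint_pos': array([ 7.14244489e+01,  7.51497080e+00,  8.53297072e+01, -3.41369690e-05,
        8.72605824e+01, -4.89305227e+00]), 'qd': array([ 0.05903223, -0.02865933, -0.05080155, -0.10941778, -0.01211992,
        0.04847408]), 'joint_efforts': array([-7.26636681e-04, -5.69395530e+01, -5.00545192e+01, -1.81234386e-04,
        1.50464906e-02, -2.29896324e-05]), 'tool_pos': array([141.72871493, 582.45874207, 230.24175207]), 'tcp_rot': array([-1.79895120e+02, -8.94432374e-03,  1.66317495e+02]), 'ft_force': array([ 0.10367772, -0.16894429,  0.98835748]), 'wrist_torque': array([-0.04438453, -0.00580057,  0.04895863]), 'grip_force': 0.0, 'finger_gap': 85.0814768452136}
scene [[379.3, 0.0, 250.5], [0.0, 379.3, 189.9], [0.0, 0.0, 1.0]] [[0.288, 0.697, -0.657, 1154.721], [0.958, -0.219, 0.188, -105.092], [-0.012, -0.683, -0.73, 788.575], [0.0, 0.0, 0.0, 1.0]]
top [[463.7, 0.0, 263.1], [0.0, 463.7, 184.6], [0.0, 0.0, 1.0]] [[-0.021, -0.981, 0.192, 364.736], [-1.0, 0.025, 0.018, 59.507], [-0.022, -0.192, -0.981, 1105.962], [0.0, 0.0, 0.0, 1.0]]
```

View pics/scene0.png

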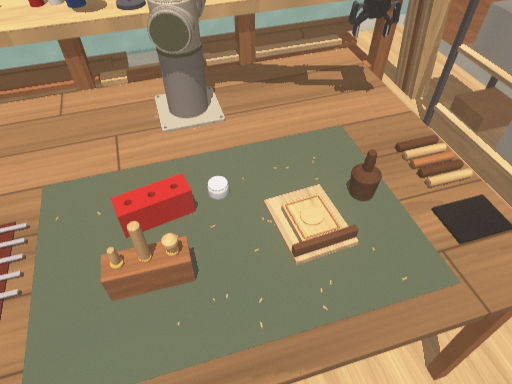

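View pics/top0.png

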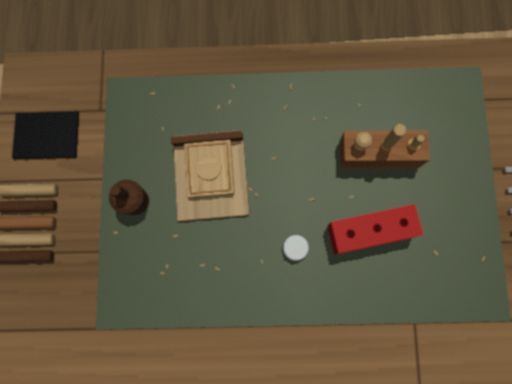

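The scene view shows the wooden holder at about (150,265), with the tall gouge in its middle hole and its butt at about (134,228). The empty red block is a decoy. In the top view the gouge butt is at about (399,131), the boss at (208,168), the fence at (207,138), the mallet at (128,197) and the tin at (296,248). Next I'll take close crops and cast rays.

```bash
cat > h.py <<'E'
import numpy as np,cv2
from bench import sensors, optics, r
def ray(n,u,v,c=None):
    c=c or optics.get_calibration(n);K,P=c["camera_matrix"],np.array(c["pose"])
    d=P[:3,:3]@np.linalg.solve(K,[u,v,1.]);return P[:3,3],d/np.linalg.norm(d)
def plane(n,u,v,z):
    o,d=ray(n,u,v);return o+d*(z-o[2])/d[2]
def cross(a,b):
    (o,d),(p,e)=a,b
    s=np.linalg.lstsq(np.c_[d,-e],p-o,rcond=None)[0];A=o+d*s[0];B=p+e*s[1];return (A+B)/2,np.linalg.norm(A-B)
E
python3 - <<'E'
import cv2,numpy as np
t=cv2.imread('pics/top0.png');s=cv2.imread('pics/scene0.png')
def c(i,u,v,w,h,k): return cv2.resize(i[v:v+h,u:u+w],None,fx=k,fy=k,interpolation=cv2.INTER_CUBIC)
a=np.hstack([c(t,340,110,100,70,4),c(s,95,215,100,85,4)[:280]])
b=np.hstack([c(t,160,120,100,100,3)[:300],c(s,260,180,100,100,3)])
b=np.hstack([b,np.zeros((300,200,3),np.uint8)])
cv2.imwrite('pics/crops.png',np.vstack([a,b]))
E
```

```text
(no output)
```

View pics/crops.png

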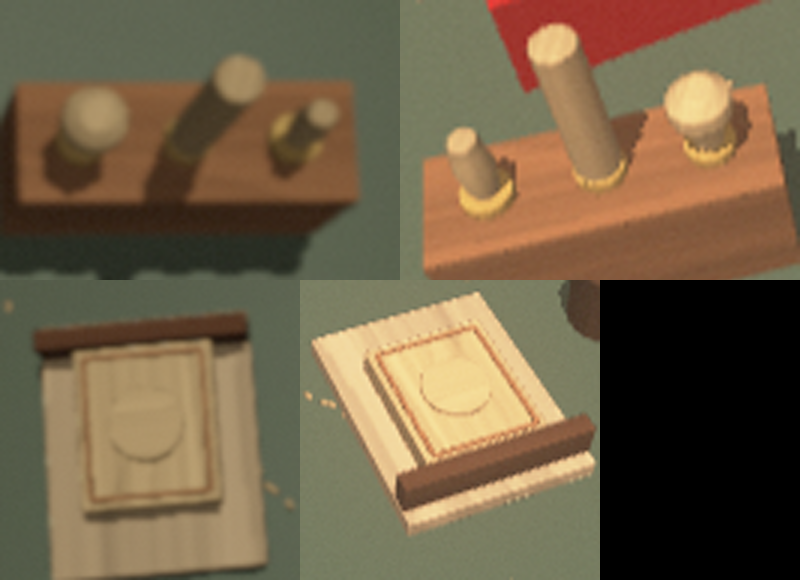

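Run:
```python
from h import *
f=lambda n,o,k,q,z:np.round(plane(n,o[0]+q[0]/k,o[1]+q[1]/k,z)[:2],1)
print("butt",cross(ray('top',400,130),ray('scene',133.2,226.2)),plane('top',400,130,200),plane('scene',133.2,226.2,200))
print("boss",cross(ray('top',208.3,168),ray('scene',311.7,216)),plane('top',208.3,168,48),plane('scene',311.7,216,48))
H=[f('top',(340,110),4,q,85) for q in [(15,85),(352,82),(358,203),(18,203)]];print("holder",H,np.mean(H,0))
Pn=[f('top',(160,120),3,(q[0],q[1]-280),42) for q in [(75,352),(211,340),(220,500),(84,512)]];print("panel",Pn,np.mean(Pn,0))
e=Pn[0]+Pn[1]-Pn[2]-Pn[3];print("board yaw",np.degrees(np.arctan2(e[1],e[0])))
e=Pn[0]+Pn[3]-Pn[2]-Pn[1];print("board yaw y",np.degrees(np.arctan2(e[1],e[0]))-90)
e=H[0]+H[3]-H[1]-H[2];print("holder yaw",np.degrees(np.arctan2(e[1],e[0]))-90)
print("palm",plane('top',363.7,139.5,135),"short",plane('top',420.7,138,140),"mallet top",plane('top',118,190,152),"tin",plane('top',296,248,38))
print("collar",plane('scene',145,258,89))
```

```text
butt (array([ 648.08172883, -202.76565942,  198.13945246]), np.float64(2.775306550469794)) [ 647.46244571 -203.66151082  200.        ] [ 650.11641647 -201.06963488  200.        ]
boss (array([616.36570064, 207.75415801,  42.27532713]), np.float64(1.2674202256610974)) [614.80807598 206.34613269  48.        ] [620.58021069 205.99781838  48.        ]
holder [array([ 684. , -109.1]), array([ 680.4, -300.3]), array([ 609.5, -297.3]), array([ 614.6, -107. ])] [ 647.125 -203.425]
panel [array([676.5, 263. ]), array([683.4, 154.5]), array([554. , 148.6]), array([547.2, 254.6])] [615.275 205.175]
board yaw 3.1638836188807407
board yaw y 3.6544868539428705
holder yaw -1.3063876736933935
palm [ 648.57448415 -142.85633828  135.        ] short [ 647.03320922 -263.86633933  140.        ] mallet top [547.7373496  382.56413876 152.        ] tin [424.40618311   6.81686276  38.        ]
collar [ 651.15255894 -201.98336827   89.        ]
```

The measurements fit the known sizes: butt height is about 198 mm, the holder measures 191 × 70 mm, and the gouge sits in the centre hole. The gouge is at (648,−203), the boss at (616,206), the board yaw is about 3.4° and the holder yaw about −1.3°. I'll turn the gripper so it closes across the row of tools, then move above the gouge.

Request:
{"name": "apply_moves", "arguments": {"targets": [[0,0,-6,0,0,0.169,0],[0,0,-6,0,0,0.169,0],[0,0,-6,0,0,0.169,0],[0,0,-6,0,0,0.169,0],[0,0,-6,0,0,0.169,0],[0,0,-6,0,0,0.169,0],[0,0,-6,0,0,0.169,0],[0,0,-6,0,0,0.169,0],[0,0,0,0,0,0,0]], "force": 60}}

```text
time: 1.23
tool_pos: [141.9, 583.1, 279.4]
tcp_rot: [180.0, -0.0, 88.9]
ft_force: [-0.1, 0.6, -0.3]
finger_gap: 85.2
grip_force: 0.0
```

Request:
{"name": "apply_moves", "arguments": {"targets": [[-20,14,0,0,0,0,0],[-44,30,0,0,0,0,0],[-44,30,0,0,0,0,0],[-44,30,0,0,0,0,0],[-44,30,0,0,0,0,0],[-44,30,0,0,0,0,0],[-44,30,0,0,0,0,0],[-44,30,0,0,0,0,0],[-44,30,0,0,0,0,0],[-44,30,0,0,0,0,0],[-44,30,0,0,0,0,0],[-44,30,0,0,0,0,0],[-44,30,0,0,0,0,0],[-44,30,0,0,0,0,0],[-44,30,0,0,0,0,0],[-44,30,0,0,0,0,0],[-44,30,0,0,0,0,0],[-44,30,0,0,0,0,0],[0,0,0,0,0,0,0],[0,0,0,0,0,0,0]]}}

```text
time: 3.72
tool_pos: [650.1, -195.1, 278.3]
tcp_rot: [-179.9, -0.1, 89.0]
ft_force: [0.2, 0.1, 0.9]
finger_gap: 85.2
grip_force: 0.0
```

Run:
```python
from h import *
s=sensors.sense();print(s['time'],s['tool_pos'],s['tcp_rot'],s['joint_pos'])
c=optics.get_calibration('wrist');im=optics.snapshot('wrist');cv2.imwrite('pics/w1.png',im[...,::-1])
print(np.round(c['camera_matrix'],1).tolist(),np.round(c['pose'],3).tolist())
P=np.array(c['pose']);q=P[:3,:3].T@(np.array([648,-203,200])-P[:3,3]);q=c['camera_matrix']@q;print(q/q[2])
```

```text
3.725 [ 650.08677515 -195.06456568  278.26838263] [-1.79912402e+02 -5.46402526e-02  8.89841950e+01] [-2.10401343e+01  1.91543944e+01  6.69332822e+01  2.13944157e-02
  9.40133351e+01 -2.00228925e+01]
[[265.8, 0.0, 255.0], [0.0, 265.8, 190.5], [0.0, 0.0, 1.0]] [[1.0, -0.017, -0.007, 651.245], [-0.019, -0.956, -0.292, -119.358], [-0.002, 0.292, -0.956, 421.095], [0.0, 0.0, 0.0, 1.0]]
[253.58108736 207.91848291   1.        ]
```

View pics/w1.png

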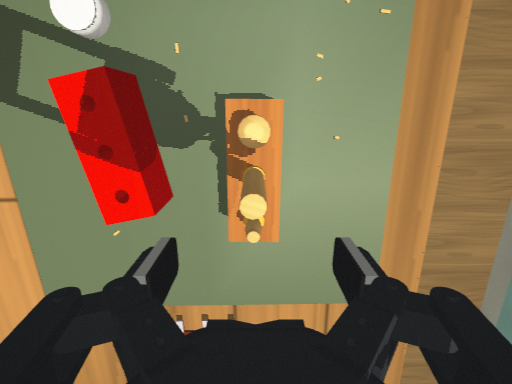

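The wrist view shows the gouge butt at (253.5,206). The predicted position was (253.6,208), so the estimate holds to about 2 mm. I'll centre, descend until the grasp point is at z≈160, and close.

Request:
{"name": "apply_moves", "arguments": {"targets": [[-7,-2,0,0,0,0,0],[0,0,20,0,0,0,0],[0,0,30,0,0,0,0],[0,0,30,0,0,0,0],[0,0,30,0,0,0,0],[0,0,17,0,0,0,0],[0,0,10,0,0,0,0],[0,0,0,0,0,0,0],[0,0,0,0,0,0,0]]}}

```text
time: 4.9
tool_pos: [649.1, -202.6, 143.8]
tcp_rot: [179.9, 0.0, 88.9]
ft_force: [0.0, 0.3, 0.2]
finger_gap: 85.6
grip_force: 0.0
```

Request:
{"name": "apply_moves", "arguments": {"targets": [[0,0,0,0,0,0,1],[0,0,0,0,0,0,1],[0,0,0,0,0,0,1],[0,0,0,0,0,0,1],[0,0,0,0,0,0,1],[0,0,0,0,0,0,1],[0,0,0,0,0,0,1],[0,0,0,0,0,0,1],[0,0,0,0,0,0,1],[0,0,0,0,0,0,1]], "force": 60}}

```text
time: 6.15
tool_pos: [648.4, -202.4, 142.6]
tcp_rot: [180.0, 0.0, 88.9]
ft_force: [-1.4, -0.2, 5.8]
finger_gap: 24.9
grip_force: 58.8
```

Gripped: the opening is 25 mm and the force 59 N. Now I'll lift straight up.

Request:
{"name": "apply_moves", "arguments": {"targets": [[0,0,-5,0,0,0,1],[0,0,-10,0,0,0,1],[0,0,-15,0,0,0,1],[0,0,-15,0,0,0,1],[0,0,-15,0,0,0,1],[0,0,-15,0,0,0,1],[0,0,-15,0,0,0,1],[0,0,-20,0,0,0,1],[0,0,-20,0,0,0,1],[0,0,-20,0,0,0,1],[0,0,-15,0,0,0,1],[0,0,-5,0,0,0,1],[0,0,0,0,0,0,1],[0,0,0,0,0,0,1],[0,0,0,0,0,0,1]]}}

```text
time: 8.02
tool_pos: [648.0, -202.2, 311.2]
tcp_rot: [-179.9, -0.0, 88.9]
ft_force: [0.0, -0.4, -0.1]
finger_gap: 25.1
grip_force: 58.8
```

Run:
```python
from h import *
for n in ['scene','wrist']:
    im=optics.snapshot(n);cv2.imwrite(f'pics/{n}2.png',im[...,::-1])
a=cv2.imread('pics/scene2.png')[120:320,60:260];b=cv2.imread('pics/wrist2.png')
cv2.imwrite('pics/c2.png',np.hstack([cv2.resize(a,(384,384),interpolation=cv2.INTER_CUBIC),b[:,50:460]]))
s=sensors.sense();print(s['time'],s['tool_pos'],s['tcp_rot'],s['joint_pos'],s['ft_force'])
```

```text
8.125 [ 648.10171102 -202.21553756  311.63796395] [-1.79946210e+02 -2.02610578e-02  8.88551701e+01] [-2.16536507e+01  1.90730003e+01  6.35978336e+01  1.32586685e-04
  9.73866452e+01 -2.05088133e+01] [-0.85045955  0.3144084  -0.65887002]
```

View pics/c2.png

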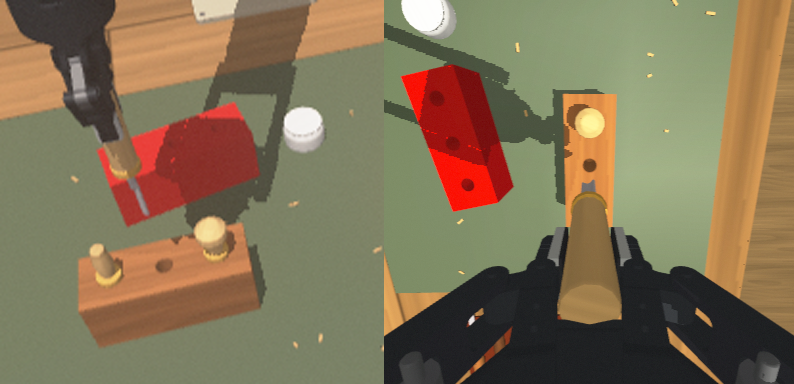

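The lift worked: the gouge is clear and in line with the gripper, its blade end is free of the empty middle hole at about (590,165), and both neighbouring tools are still standing. Next I'll carry it to the board and tilt it high up.

Request:
{"name": "apply_moves", "arguments": {"targets": [[10,-3,0,0,0,-0.04,1],[22,-5,0,0,0,-0.039,1],[34,-8,0,0,0,0,1],[34,-8,0,0,0,0,1],[34,-8,0,0,0,0,1],[34,-8,0,0,0,0,1],[34,-8,0,0,0,0,1],[34,-8,0,0,0,0,1],[34,-8,0,0,0,0,1],[34,-8,0,0,0,0,1],[34,-8,0,0,0,0,1],[34,-8,0,0,0,0,1],[24,-6,0,0,0,0,1],[13,-4,0,0,0,0,1],[0,0,0,0,0,0,1]]}}

```text
time: 10.0
tool_pos: [527.6, 201.3, 312.4]
tcp_rot: [180.0, 0.0, 93.5]
ft_force: [0.5, -0.8, -0.7]
finger_gap: 24.3
grip_force: 58.9
```

Request:
{"name": "apply_moves", "arguments": {"targets": [[0,0,0,-0.05,0,0,1],[0,0,0,-0.1,0,0,1],[0,0,0,-0.1,0,0,1],[0,0,0,-0.1,0,0,1],[0,0,0,-0.1,0,0,1],[0,0,0,-0.1,0,0,1],[0,0,0,-0.1,0,0,1],[0,0,0,-0.085,0,0,1],[0,0,0,-0.05,0,0,1],[0,0,0,0,0,0,1],[0,0,0,0,0,0,1],[0,0,0,0,0,0,1]]}}

```text
time: 11.5
tool_pos: [528.5, 200.4, 312.9]
tcp_rot: [135.0, -0.0, 93.3]
ft_force: [0.8, -0.2, -0.9]
finger_gap: 24.9
grip_force: 58.9
```

Run:
```python
from h import *
from scipy.spatial.transform import Rotation as R
for n in ['scene','top']:
    im=optics.snapshot(n);cv2.imwrite(f'pics/{n}3.png',im[...,::-1])
a=cv2.imread('pics/scene3.png')[60:260,220:420];b=cv2.imread('pics/top3.png')[80:280,120:320]
cv2.imwrite('pics/c3.png',np.hstack([cv2.resize(x,(400,400),interpolation=cv2.INTER_CUBIC) for x in (a,b)]))
s=sensors.sense();print(s['time'],s['tool_pos'],s['tcp_rot'],s['joint_pos'],s['ft_force'],s['finger_gap'])
M=R.from_euler('xyz',s['tcp_rot'],degrees=True).as_matrix();tip=s['tool_pos']+M[:,2]*127.6
print(M,"tip",tip,"need tool",M.T@([616,206,78]-tip))
for n in ['scene','top']:
    c=optics.get_calibration(n);P=np.array(c['pose'])
    for q in (tip,s['tool_pos']-M[:,2]*57.4):
        k=c['camera_matrix']@(P[:3,:3].T@(q-P[:3,3]));print(n,k[:2]/k[2])
```

```text
11.6 [528.32980762 200.51438675 312.62238882] [1.35037009e+02 1.81445760e-03 9.33524438e+01] [ 25.41532017 -38.81842426 126.06427797 -19.77814177  51.67364946
  28.57162799] [-0.68606861  1.25033388 -1.77861192] 25.239095400114973
[[-5.84778014e-02  7.06351220e-01  7.05441919e-01]
 [ 9.98288709e-01  4.13990906e-02  4.13009631e-02]
 [-3.16682592e-05  7.06649892e-01 -7.07563375e-01]] tip [618.34419648 205.78438964 222.33730219] need tool [   0.35689576 -103.64283895  100.4829991 ]
scene [319.65738606 164.51268442]
scene [298.91415333  80.78870955]
top [196.42238021 146.29500713]
top [187.59406677 200.92940639]
```

View pics/c3.png

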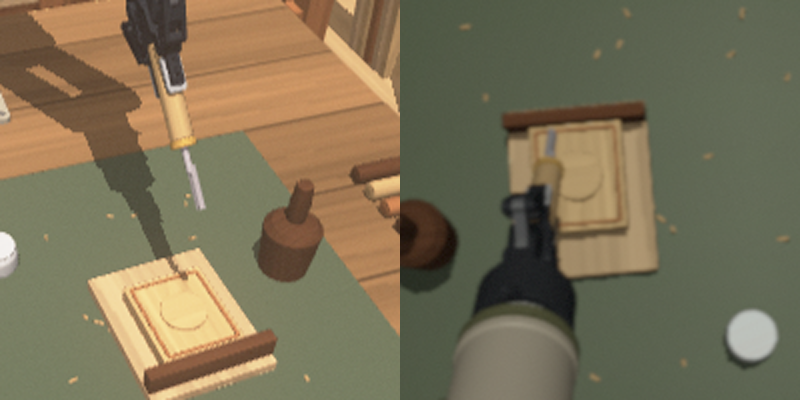

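The scene view puts the edge at about (321,164), against a predicted (319.7,164.5). The top view puts it at (196,146), against (196.4,146.3), so the gouge hasn't slipped. I'll lower it 144 mm straight down.

Request:
{"name": "apply_moves", "arguments": {"targets": [[0,-5,5,0,0,0,1],[0,-10,10,0,0,0,1],[0,-12,12,0,0,0,1],[0,-12,12,0,0,0,1],[0,-12,12,0,0,0,1],[0,-12,12,0,0,0,1],[0,-12,12,0,0,0,1],[0,-11,10,0,0,0,1],[0,-8,7,0,0,0,1],[0,-5,4,0,0,0,1],[0,-3,3,0,0,0,1],[0,0,0,0,0,0,1],[0,0,0,0,0,0,1],[0,0,0,0,0,0,1],[0,0,0,0,0,0,1]]}}

```text
time: 13.48
tool_pos: [526.0, 200.6, 170.5]
tcp_rot: [135.0, -0.0, 93.4]
ft_force: [-0.8, -0.1, -1.2]
finger_gap: 24.5
grip_force: 58.9
```

Run:
```python
from h import *
from scipy.spatial.transform import Rotation as R
for n in ['scene','top']:
    im=optics.snapshot(n);cv2.imwrite(f'pics/{n}4.png',im[...,::-1])
a=cv2.imread('pics/scene4.png')[120:280,240:400];b=cv2.imread('pics/top4.png')[100:260,120:280]
cv2.imwrite('pics/c4.png',np.hstack([cv2.resize(x,(400,400),interpolation=cv2.INTER_CUBIC) for x in (a,b)]))
s=sensors.sense();print(s['time'],s['tool_pos'],s['tcp_rot'],s['joint_pos'],s['qd'],s['ft_force'],s['finger_gap'])
M=R.from_euler('xyz',s['tcp_rot'],degrees=True).as_matrix();tip=s['tool_pos']+M[:,2]*127.6
print("tip",tip)
for n in ['scene','top']:
    c=optics.get_calibration(n);P=np.array(c['pose'])
    k=c['camera_matrix']@(P[:3,:3].T@(tip-P[:3,3]));print(n,k[:2]/k[2])
```

```text
13.575 [525.86020355 200.59738229 170.31873672] [ 1.35011891e+02 -4.46217056e-03  9.33813447e+01] [ 25.5986574  -32.20120807 137.13155967 -27.43896093  35.45041193
  39.04200584] [ 0.04603578 -0.01056808  0.08269445 -0.03996705 -0.00022234 -0.02447712] [-0.17001402  0.05435781 -0.57425017] 24.6334512969043
tip [615.91084305 205.92499348  80.07318899]
scene [312.30090388 206.31681528]
top [206.54161375 164.33543625]
```

View pics/c4.png

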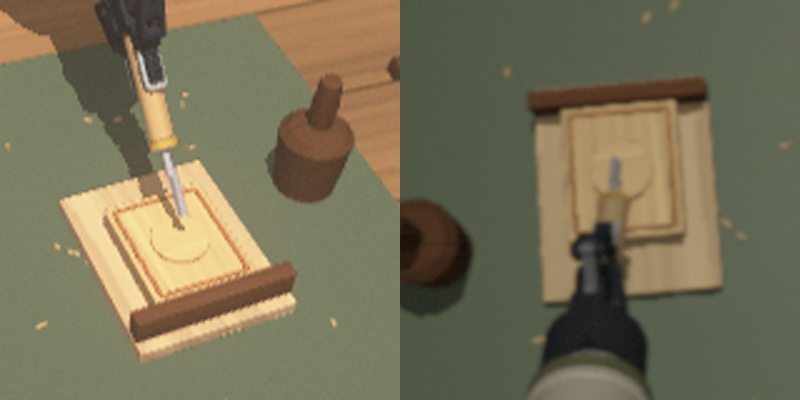

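In the scene view the edge is at about (313,206), against a predicted (312.3,206.3), and in the top view at about (207,164), against (206.5,164.3). It is held still about 3 cm above the middle of the boss at 45°, with the mallet undisturbed. Handing in.

```bash
python3 -c "
from bench import r
print(r.hand_in())"
```

```text
the job is handed in; nothing more can be done
None
```

I handed the job in with the long gouge still in the gripper at 45°, blade towards the fence and its edge about 32 mm above the middle of the boss, after about 14 s; the hand-in returned no verdict.

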